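# Weigh down the sheets and turn the desk fan up to full

## Task

The fan is about to be turned up, so first weigh down the loose sheets: take the acrylic paperweight from between the cup and the stapler and set it down (do not drop it) flat in the middle of the stack, lengthwise along it. Then turn the fan up to full speed by pressing its full-speed key right down, and no other key, so that it stays down and the key that was down pops up. Leave the cup, the stapler, the abacus and the alarm clock standing where they are.

Things in the scene. Friction and masses are not known exactly. Their poses are not given: they have to be found in the camera images.
- paperweight_center (a point): centre (half-way up) of the pale acrylic paperweight: a flat bar 120 x 46 x 28 mm with a brass plate (90 x 22 mm) let into its top, 130 to 240 g, lying flat on the desk; point x runs along its 120 mm length, y across its 46 mm width, z up. A cup and a stapler stand close against it, so only part of its length can be reached from both sides
- sheets_top (a point): centre of the upper face of the stack of loose A5 card sheets lying on the desk, 210 x 148 mm, 12 mm thick (its top is 12 mm above the desk; it does not slide); point x runs along its 210 mm length, y along its 148 mm width
- key_full_top (a point): centre of the upper face of the fan's full-speed key: a grey piano key on the fan's top deck, 36 mm (fan x) by 30 mm (fan y), 18 mm proud of the deck when up, its face then 243 mm above the desk. It is the right-hand end of the row of four seen from the fan's front, with three raised bars on the deck behind it; a round timer dial stands 55 mm farther right. The point moves with the key and has the fan's axes
- key_full (a joint): travel of the full-speed key: 0 = up, grows as it is pressed straight down; pressing takes about 3 to 4 N, hard stop at 0.0125; let go beyond 0.0115 it springs back to 0.009 to 0.010 and stays latched down, let go earlier it may pop up again. The keys are interlocked: the one that is down is freed and pops up when another has gone 3 to 5 mm down
- fan: white box fan, 110 mm deep (x), 240 wide (y), top deck 225 mm up; origin: centre of its underside; front grille faces its own -x. Fixed. On the deck at own x = -22 mm is the row of four equal keys, 35 mm apart with 5 mm gaps: own y = +85 (off, ring mark), +50 (low, one bar), +15 (medium, two bars), -20 mm (full, three bars); timer dial, 38 mm across, 18 high, at y = -75 mm
- key_a_top (a point): centre of the upper face of one of the other three speed keys, same shape as the full-speed key; the point moves with the key
- key_a (a joint): travel of one of the other three speed keys (off, low, medium; which of them it is changes from start to start, see key_a_top): 0 = up, grows as it goes down, 0.009 to 0.010 = latched down, 0.0125 = hard stop. This is the key that is down at the start
- key_b_top (a point): centre of the upper face of one of the other three speed keys, same shape as the full-speed key; the point moves with the key
- key_b (a joint): travel of one of the other three speed keys (off, low, medium; which of them it is changes from start to start, see key_b_top): 0 = up, grows as it goes down, 0.009 to 0.010 = latched down, 0.0125 = hard stop; up at the start
- key_c_top (a point): centre of the upper face of one of the other three speed keys, same shape as the full-speed key; the point moves with the key
- key_c (a joint): travel of one of the other three speed keys (off, low, medium; which of them it is changes from start to start, see key_c_top): 0 = up, grows as it goes down, 0.009 to 0.010 = latched down, 0.0125 = hard stop; up at the start
- cup: green ceramic cup, 80 mm across the rim, 72 mm high, loose, origin at the centre of its foot; stands beside one end of the paperweight
- stapler: desk stapler, 120 x 36 mm, 58 mm high, loose, origin at the centre of its underside, x along its length; lies beside the paperweight near the same end as the cup, on the other side
- abacus: standing wooden abacus, 180 mm wide (own y), feet 60 mm deep (own x), 161 mm high, loose, origin at the centre of its underside; stands edge-on between the left and right halves of the desk
- organiser: white plastic desk organiser with slanting slots holding notebooks, 130 mm deep (own x), 210 mm wide (own y, contents lean over by 25 mm to +y), 190 mm high, fixed, origin at the centre of its underside
- lamp: metal desk lamp, round foot 150 mm across, origin at the centre of its foot; its sprung arm bends back (own +x 75 mm, 270 mm up) and then forward to the shade (120 mm across, 115 mm to own -x, 310 to 415 mm above the desk); fixed
- books: row of upright books between bookends, 160 mm deep (x), 175 mm wide (y), up to 227 mm high, fixed, origin at the centre of its underside
- clock: round metal alarm clock, 90 mm across, 112 mm high, 44 mm deep, loose, origin at the centre of its underside
Things that resemble listed ones, but are neither listed nor needed, are in the scene too. Of the things that look like the part that bears paperweight_center, the largest one is meant.

How it is judged (in metres and radians):
On the way, in this order (a step that is already met when the one before it is completed fails the run):
1. the paperweight lies flat and let go in the middle of the stack, lengthwise (x of paperweight_center in the frame of sheets_top between -0.045 and 0.045 m and y of paperweight_center in the frame of sheets_top between -0.035 and 0.035 m and z of paperweight_center in the frame of sheets_top between 0.01 and 0.018 m and angle between the x axis of paperweight_center and the x axis of sheets_top, either way round below 0.35 rad and angle between paperweight_center's own z axis and vertical below 0.1 rad and linear speed of paperweight below 0.02 m/s and contact force between the fingers and paperweight below 0.1 N), for 0.3 s.
2. the full-speed key is latched down and the other three keys are up (value of joint key_full above 0.007 m and value of joint each of key_a, key_b, key_c below 0.002 m), for 0.2 s.
At the end, for the whole second after the job is handed in: the paperweight rests flat and let go on the stack of sheets, its centre within 45 mm (along the stack) and 35 mm (across it) of the stack's centre and its length within 0.35 rad of the stack's length; the full-speed key is more than 7 mm down and the three other keys are less than 2 mm down (all of step 1 and all of step 2); the robot touches nothing.
It fails at once if a key that was up, other than the full-speed key, is pressed by more than 5 mm (value of joint any of key_b, key_c above 0.005 m).
It fails at once if the paperweight is let fall (a free drop of more than about 18 mm) (contact force between anything else and paperweight below 0.02 N and linear speed of paperweight above 0.6 m/s).
It fails at once if the cup, stapler, abacus or alarm clock is shifted by more than 25 mm or tipped (distance of any of cup, stapler, abacus, clock from where it was at the start of the episode above 0.025 m or angle between any of cup, stapler, abacus, clock's own z axis and vertical above 0.35 rad).
It also fails if it takes over 56 s, if anything falls off the work surface, if the arm or the gripper's body presses on something with over 40 N, if the wrist force passes 120 N, or if a joint passes its speed limit or range.

## Robot

A 7-joint arm with a two-finger parallel gripper is mounted at the origin on the work surface. World frame = base frame: x ahead of the robot, y to its left, z up, the work surface at z = 0. Lengths are in mm, angles in degrees, forces in N, time in s.
With the tool pointing down it reaches from about 400 to 875 mm from the base axis. Payload 19.3 kg.
Tool frame: the origin (TCP) lies at the very end of the fingers, on their centre line; the grasp point (between the pads) lies 19 mm behind it; z points along the fingers, y is the line along which they close (so a half turn about z gives the same grasp; the last joint's range is limited). The gripper opens to 85 mm and grips with 20 to 120 N. Pads are 22 mm wide; open, the fingers measure 114 mm over their backs; the gripper's body (76 mm by 85 mm) begins 54 mm behind the grasp point. The pads swing forward as they close: fully open they stand 13 mm farther back than shut.
Start: joints at [61.983, 29.874, -2.08, 91.645, 1.215, 58.505, -6.463], TCP at [254.137, -570.989, 231.291] pointing down, gripper open.
Joint ranges: [-166.77, 166.77], [-17.47, 122.26], [-85.68, 81.53], [9.62, 139.38], [-72.42, 252.41], [9.2, 110.78], [-144.41, 144.41]. Speed limits (degrees/s): [108.29, 108.29, 136.94, 136.94, 172.46, 172.46, 172.46].

## Interface

Orientations are given as [roll, pitch, yaw] about the fixed x, y, z axes, in that order (R = Rz(yaw) Ry(pitch) Rx(roll)).
In Python, from cell import ctrl gives the robot as it stands.
- The arm moves only by the tool play_rows, never from a script. Its arguments are lists of equal length, an entry for each row: "slide": the shift along the tool's x, y, z each as a share of 30 mm, from -1 to 1, a list of three; "twist": the turn, a rotation vector about the tool's x, y, z each as a share of pi rad, from -1 to 1, a list of three. A call has 1 to 12 rows; each row shifts and turns the commanded pose from where the row before left it, along the tool's axes as they then stand; what a row does not reach is not made up. A row lasts 1/10 s, in which the tool goes at most 50 mm and 8.59 degrees, less where a joint would pass 70% of its speed; a pose out of reach is approached as far as the arm can. A call with a number of a shift or a turn outside -1 to 1 is refused whole. A call with a gripper value outside its range is refused whole. "fingers" is the opening in per cent of the stroke, from 0 (shut) to 100 (fully open), set as the call begins (left out, the last holds). The fingers move at their own pace and stop on an object; "squeeze" is the grip in N (left out, the last holds). Time passes only in rows, so rows that do not move let the fingers close. It gives the time, the measured TCP pose, the force, the opening and the grip force at its end, in the units of the state.
- ctrl.state(): the state, without advancing time (a new reading comes with each control period).
- ctrl.snapshot(name): name is "scene" or "side" or "wrist"; returns the picture (420x560x3 uint8, red, green, blue); there is no depth.
- ctrl.camera_params(name): a dict with "fx", "fy", "cx", "cy" (pixels), "extrinsics" (4x4, takes a point from camera to world coordinates); the wrist camera has in their place "tool_from_camera" (4x4, takes a point from camera to tool coordinates, whose origin is the TCP and whose axes are the flange's). Camera axes: x right, y down, z forward; pixel columns grow to the right and rows downward; lengths in mm; the calibration is good to about 2 mm. The wrist camera is an equidistant fisheye: a pixel r from the principal point sees the ray r / f radians off the axis. A picture is of the moment at which its call begins: read the wrist's pose just before it. camera_params takes no time and is no camera call.
- ctrl.sign_off(): hands the job in; it is judged then, once.
The state is a dict: "clock": time; "joint_positions": joint angles; "joint_vel": joint speeds; "joint_torque": joint torques, N m; "eef_pos": TCP position; "tool_rot": TCP orientation; "wrist_force": force on the tool from outside, world axes, zero at the start; "moment": the same for the moment, N m; "opening": opening from 0.0 (shut) to 1.0 (fully open); "grip_force": force on a finger pad.
Only numpy, scipy, OpenCV 4.12 (cv2) and the standard library are available. Lean on these libraries where they do the work, as an engineer would, in place of code of your own. Each camera call takes 0.05 s, during which the arm holds its last target. There are 200 camera calls.

## Working session

There is one attempt and no reset: what is moved stays moved. The work goes in short steps, Python scripts to look and compute and a tool call to move; the robot and the scene stay as the last step left them, time stands still between calls to the robot, and variables do not carry over. Pictures are saved under pics/ and viewed, at most 10 in all, crops included, and the job is handed in when it is done.

Besides the shell and the picture viewer there is one more tool, called after "Emit:" by a JSON object that holds its "api" and its "payload". play_rows: Moves the arm, as the interface text tells. Its arguments: {"type":"object","properties":{"slide":{"type":"array","items":{"type":"array","items":{"type":"number"}}},"twist":{"type":"array","items":{"type":"array","items":{"type":"number"}}},"fingers":{"type":"number"},"squeeze":{"type":"number"}},"required":["slide","twist"]}

```bash
mkdir -p pics
python3 - <<'E'
from cell import ctrl
import cv2,numpy as np
s=ctrl.state();print(s['clock'],s['eef_pos'],s['tool_rot'],s['opening'])
for n in ["scene","side","wrist"]:
    p=ctrl.camera_params(n);print(n,{k:(np.round(v,3).tolist()) for k,v in p.items()})
    cv2.imwrite(f"pics/{n}0.png",ctrl.snapshot(n)[:,:,::-1])
E
```

```text
0.0 [ 253.98203422 -570.72088785  230.75804535] [-1.79939402e+02  4.63827748e-03  2.39922720e+01] 0.9969744527672821
scene {'fx': 399.917, 'fy': 399.917, 'cx': 283.044, 'cy': 210.877, 'extrinsics': [[-0.75, 0.494, -0.44, 966.211], [0.662, 0.559, -0.5, 550.625], [-0.001, -0.666, -0.746, 978.13], [0.0, 0.0, 0.0, 1.0]]}
side {'fx': 454.924, 'fy': 454.924, 'cx': 274.568, 'cy': 207.534, 'extrinsics': [[0.834, -0.396, 0.384, -43.567], [-0.552, -0.576, 0.603, -857.699], [-0.017, -0.715, -0.699, 1146.328], [0.0, 0.0, 0.0, 1.0]]}
wrist {'fx': 325.192, 'fy': 325.192, 'cx': 283.01, 'cy': 212.513, 'tool_from_camera': [[-0.001, -0.962, -0.273, 70.053], [1.0, -0.001, 0.0, 0.784], [-0.001, -0.273, 0.962, -141.791], [0.0, 0.0, 0.0, 1.0]]}
```

View pics/scene0.png

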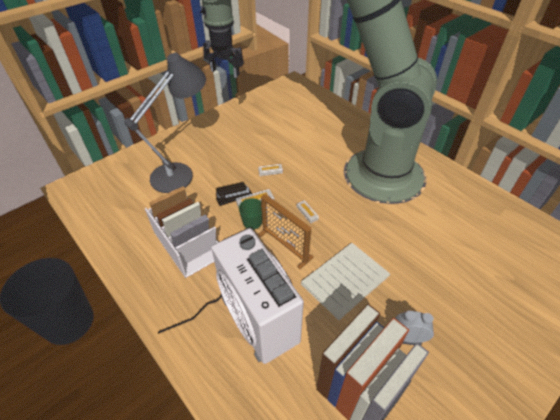

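View pics/side0.png

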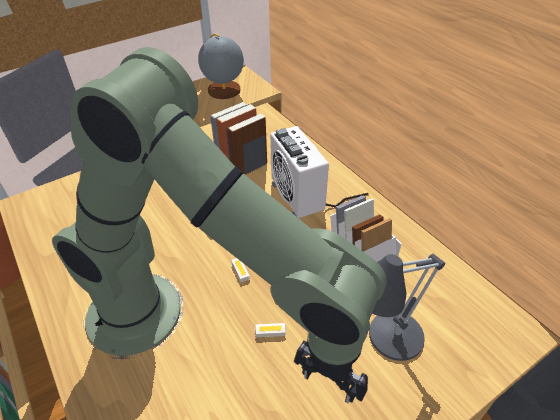

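Scene view: paperweight about (262,195) between the stapler (233,192) and the cup (251,212), with the abacus at (287,230). There are decoys at (270,170) and (307,211). The sheets are at (345,280), the fan keys at (258..285, 258..297) and the dial at (247,242). In the side view the arm hides the paperweight.

```bash
cat > h.py <<'E'
import cv2,numpy as np
from scipy.spatial.transform import Rotation as R
from cell import ctrl
def pose(s):
    T=np.eye(4);T[:3,:3]=R.from_euler('xyz',s['tool_rot'],degrees=True).as_matrix();T[:3,3]=s['eef_pos'];return T
def cast(p,uv,z,T=None):
    """pixels uv -> world points on plane height z (T: tool pose for the wrist camera)"""
    uv=np.atleast_2d(np.float64(uv));d=(uv-[p['cx'],p['cy']])/p['fx']
    if T is None: E=np.array(p['extrinsics']);d=np.c_[d,np.ones(len(d))]
    else:
        E=T@np.array(p['tool_from_camera']);r=np.linalg.norm(d,axis=1,keepdims=True)
        d=np.c_[d*np.sinc(r/np.pi),np.cos(r)]
    d=d@E[:3,:3].T;o=E[:3,3]
    return o+d*((z-o[2])/d[:,2:])
E
python3 - <<'E'
from h import *
p=ctrl.camera_params("scene")
np.set_printoptions(precision=1,suppress=True)
print("pw",cast(p,[[262,195]],28)); print("stapler",cast(p,[[233,192]],30));print("cup",cast(p,[[251,206]],72))
print("decoys",cast(p,[[270,170],[307,211]],10))
print("abacus feet",cast(p,[[267,235],[305,263]],0))
print("keys",cast(p,[[258,258],[265,270],[275,281],[285,295]],243))
print("dial",cast(p,[[247,241]],243), "deck corners",cast(p,[[215,245],[251,230],[300,298],[264,319]],225))
im=cv2.imread("pics/scene0.png");c=im[150:340,130:410]
cv2.imwrite("pics/c0.png",cv2.resize(c,(800,543),interpolation=cv2.INTER_CUBIC))
E
```

```text
pw [[ 410.6 -185.1   28. ]]
stapler [[ 475.1 -258.    30. ]]
cup [[ 491.5 -137.1   72. ]]
decoys [[ 299.7 -276.1   10. ]
 [ 336.5  -46.5   10. ]]
abacus feet [[492.5 -62.7  -0. ]
 [476.   91.6  -0. ]]
keys [[667.1 126.5 243. ]
 [675.7 161.2 243. ]
 [677.5 196.7 243. ]
 [683.9 236.  243. ]]
dial [[656.1  72.6 243. ]] deck corners [[712.1  20.5 225. ]
 [620.6  40.9 225. ]
 [657.9 254.6 225. ]
 [745.6 241.2 225. ]]
```

View pics/c0.png

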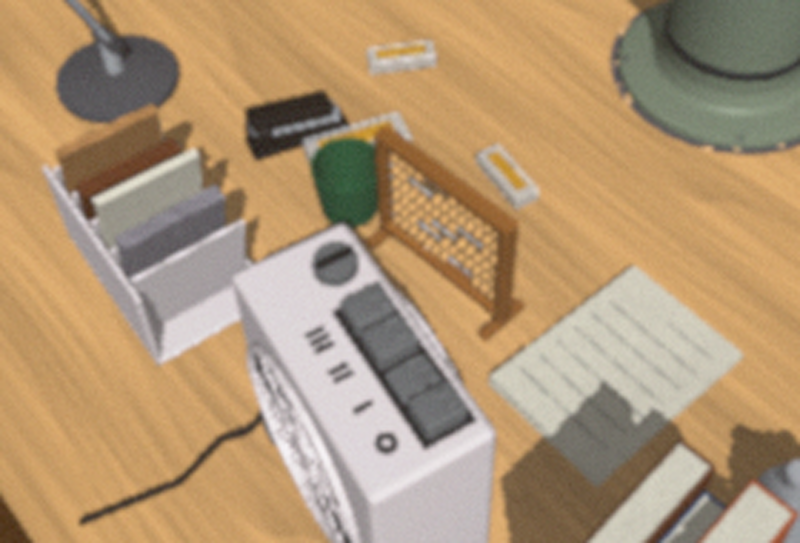

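Run:
```python
from h import *
np.set_printoptions(precision=1,suppress=True)
p=ctrl.camera_params("scene")
f=lambda l:np.array(l)/[800/280,543/190]+[130,150]
print("pw corners+plate",cast(p,f([[303,138],[400,113],[410,132],[384,124]]),28))
sh=cast(p,f([[632,267],[742,355],[600,487],[490,380]]),12);print("sheets",sh,sh.mean(0),[np.linalg.norm(sh[i]-sh[i-1]) for i in range(4)])
print("abacus top",cast(p,f([[385,130],[517,225]]),161))
print("lamp foot",cast(p,[[172,177]],5),"shade",cast(p,[[187,80]],360))
s=ctrl.state();w=ctrl.camera_params("wrist")
```

```text
pw corners+plate [[ 483.8 -229.8   28. ]
 [ 374.4 -187.    28. ]
 [ 385.6 -155.8   28. ]
 [ 399.9 -185.5   28. ]]
sheets [[328.6 138.1  12. ]
 [328.3 284.1  12. ]
 [537.5 287.7  12. ]
 [535.5 139.3  12. ]] [432.5 212.3  12. ] [np.float64(206.8867289341127), np.float64(145.99402386126386), np.float64(209.17188920710578), np.float64(148.42844689035795)]
abacus top [[483.7 -75.4 161. ]
 [470.2  98.8 161. ]]
lamp foot [[ 579.1 -481.7    5. ]] shade [[ 471.7 -435.7  360. ]]
```

View pics/wrist0.png

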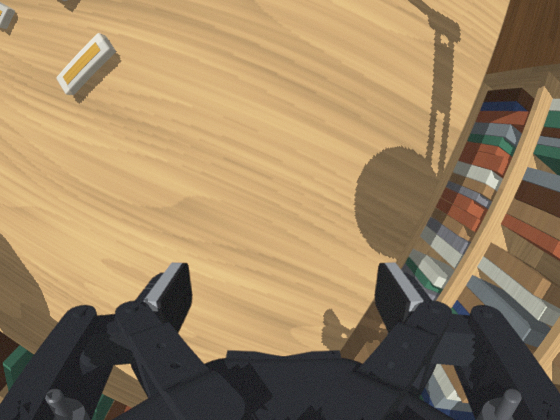

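Wrist view: a decoy bar at (87,65), the lamp's shadow at (400,200), and the path is clear. Sheets are at (432,212), yaw about 0°. The paperweight is near (437,-187), yaw about -21°, with the end nearer the robot free.

Emit:
{"api": "play_rows", "payload": {"slide": [[0.83,-0.84,0],[0.83,-0.84,0],[0.83,-0.84,0],[0.83,-0.84,0],[0.83,-0.84,0],[0.83,-0.84,0],[0.83,-0.84,0],[0.83,-0.84,0],[0.83,-0.84,0],[0.83,-0.84,0],[0.83,-0.84,0],[0.83,-0.84,0]], "twist": [[0,0,0],[0,0,0],[0,0,0],[0,0,0],[0,0,0],[0,0,0],[0,0,0],[0,0,0],[0,0,0],[0,0,0],[0,0,0],[0,0,0]]}}

```text
clock: 1.35
eef_pos: [404.4, -171.8, 231.3]
tool_rot: [180.0, -0.0, 24.0]
wrist_force: [1.6, 0.1, 0.7]
opening: 1.0
grip_force: 0.0
```

Emit:
{"api": "play_rows", "payload": {"slide": [[0,0,0],[0,0,0],[0,0,0],[0,0,0],[0,0,0],[0,0,0],[0,0,0],[0,0,0],[0,0,0]], "twist": [[0,0,0.042],[0,0,0.042],[0,0,0.042],[0,0,0.042],[0,0,0.042],[0,0,0.042],[0,0,0],[0,0,0],[0,0,0]]}}

```text
clock: 2.25
eef_pos: [404.2, -173.2, 231.3]
tool_rot: [-180.0, 0.0, -21.2]
wrist_force: [0.7, 0.5, -0.5]
opening: 0.997
grip_force: 0.0
```

Run:
```python
from h import *
np.set_printoptions(precision=1,suppress=True)
s=ctrl.state();print(s['eef_pos'],s['tool_rot'],s['joint_positions'])
im=ctrl.snapshot("wrist");cv2.imwrite("pics/w1.png",im[:,:,::-1])
im=ctrl.snapshot("side");cv2.imwrite("pics/s1.png",im[:,:,::-1])
```

```text
[ 404.2 -173.2  231.3] [-180.     0.   -21.2] [ 19.5  13.1  -4.7 118.    1.4  48.9 -97.2]
```

View pics/w1.png

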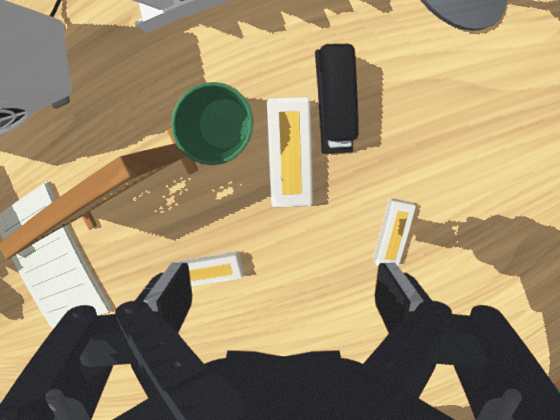

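Wrist view: paperweight corners about (268,98), (309,98), (313,205), (271,206). The cup is at (212,123), the stapler at (338,98), decoys at (395,233) and (215,269).

Run:
```python
from h import *
np.set_printoptions(precision=1,suppress=True)
s=ctrl.state();T=pose(s);w=ctrl.camera_params("wrist")
im=cv2.imread("pics/w1.png");h=cv2.cvtColor(im,cv2.COLOR_BGR2HSV)
y=cv2.inRange(h,(18,150,120),(32,255,255));y[:90]=0;y[210:]=0;y[:,:272]=0;y[:,308:]=0
c=max(cv2.findContours(y,0,1)[0],key=cv2.contourArea);q=cast(w,c[:,0],28,T)[:,:2]
print("plate",cv2.minAreaRect(np.float32(q)))
k=cast(w,[[268,98],[309,98],[313,205],[271,206]],28,T);print("corners",k,k.mean(0),[np.linalg.norm(k[i]-k[i-1]) for i in range(4)])
k=cast(w,[[268,98],[309,98],[313,205],[271,206]],28,T)@np.eye(3)
Ti=np.linalg.inv(T)
for n,z,uv in [("pw",28,[[268,98],[309,98],[313,205],[271,206]]),("cup",72,[[212,123],[253,123],[212,163]]),("stap",50,[[338,98],[357,140],[322,150]])]:
    k=cast(w,uv,z,T);print(n,"tool",(np.c_[k,np.ones(len(k))]@Ti.T)[:,:3])
```

```text
plate ((436.815673828125, -194.38327026367188), (19.400005340576172, 87.28048706054688), 70.58191680908203)
corners [[ 499.8 -193.8   28. ]
 [ 484.5 -233.8   28. ]
 [ 374.5 -197.2   28. ]
 [ 390.2 -153.8   28. ]] [ 437.2 -194.6   28. ] [np.float64(116.74830101127792), np.float64(42.80315005920621), np.float64(115.89089900490836), np.float64(46.15740965366904)]
pw tool [[ 96.7 -15.5 203.3]
 [ 96.8  27.3 203.3]
 [-18.9  33.1 203.3]
 [-20.  -13.1 203.3]]
cup tool [[ 71.4 -65.8 159.3]
 [ 70.3 -27.4 159.3]
 [ 33.6 -66.9 159.3]]
stap tool [[ 96.   54.3 181.3]
 [ 54.3  74.4 181.3]
 [ 43.4  38.9 181.3]]
```

Emit:
{"api": "play_rows", "payload": {"slide": [[0.27,0.3,0.8],[0,0,0.85],[0,0,0.85],[0,0,0.85],[0,0,0.85],[0,0,0.85],[0,0,0.85],[0,0,0.6],[0,0,0.5],[0,0,0.3],[0,0,0.2],[0,0,0.1]], "twist": [[0,0,-0.01],[0,0,0],[0,0,0],[0,0,0],[0,0,0],[0,0,0],[0,0,0],[0,0,0],[0,0,0],[0,0,0],[0,0,0],[0,0,0]]}}

```text
clock: 3.55
eef_pos: [408.5, -184.6, 3.1]
tool_rot: [-180.0, 0.0, -19.5]
wrist_force: [0.8, 0.3, 0.3]
opening: 1.0
grip_force: 0.0
```

Emit:
{"api": "play_rows", "payload": {"slide": [[0,0,0],[0,0,0],[0,0,0],[0,0,0],[0,0,0],[0,0,0],[0,0,0],[0,0,0],[0,0,0],[0,0,0]], "twist": [[0,0,0],[0,0,0],[0,0,0],[0,0,0],[0,0,0],[0,0,0],[0,0,0],[0,0,0],[0,0,0],[0,0,0]], "fingers": 0, "squeeze": 70}}

```text
clock: 4.55
eef_pos: [408.7, -184.6, 4.0]
tool_rot: [-180.0, -0.1, -19.6]
wrist_force: [-1.7, 0.9, 11.3]
opening: 0.525
grip_force: 70.1
```

Emit:
{"api": "play_rows", "payload": {"slide": [[0,0,-0.2],[0,0,-0.5],[0,0,-0.7],[0,0,-0.8],[0,0,-0.8],[0,0,-0.8],[0,0,-0.8],[0,0,-0.8],[0,0,-0.8],[0,0,-0.6],[0,0,-0.3],[0,0,0]], "twist": [[0,0,0],[0,0,0],[0,0,0],[0,0,0],[0,0,0],[0,0,0],[0,0,0],[0,0,0],[0,0,0],[0,0,0],[0,0,0],[0,0,0]]}}

```text
clock: 5.75
eef_pos: [408.7, -184.7, 217.2]
tool_rot: [180.0, -0.1, -19.6]
wrist_force: [-0.5, -1.3, -2.6]
opening: 0.521
grip_force: 72.0
```

Run:
```python
from h import *
np.set_printoptions(precision=1,suppress=True)
s=ctrl.state();print(s['eef_pos'],s['tool_rot'],s['opening'],s['wrist_force'])
im=ctrl.snapshot("wrist");cv2.imwrite("pics/w2.png",im[:,:,::-1])
```

```text
[ 408.7 -184.7  217.2] [180.   -0.1 -19.6] 0.5211766795613846 [-0.5 -1.3 -2.6]
```

View pics/w2.png

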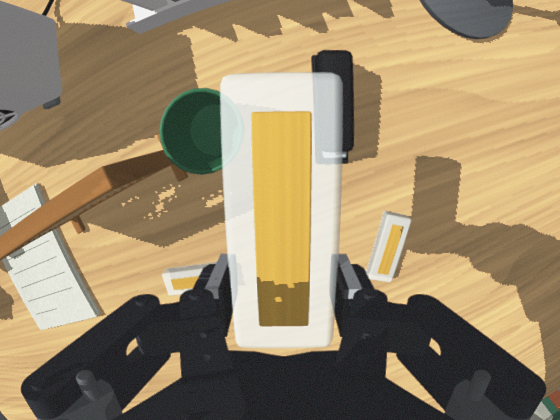

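The bar is held straight: plate (252..311, 112..325), bar ends at rows 75 and 345. The cup and stapler stayed put. Now over to the stack.

Emit:
{"api": "play_rows", "payload": {"slide": [[-0.17,-0.44,0],[-0.33,-0.88,0],[-0.33,-0.88,0],[-0.33,-0.88,0],[-0.33,-0.88,0],[-0.33,-0.88,0],[-0.33,-0.88,0],[-0.33,-0.88,0],[-0.33,-0.88,0],[-0.33,-0.88,0],[-0.33,-0.88,0],[-0.33,-0.88,0]], "twist": [[0,0,0],[0,0,0],[0,0,0],[0,0,0],[0,0,0],[0,0,0],[0,0,0],[0,0,0],[0,0,0],[0,0,0],[0,0,0],[0,0,0]]}}

```text
clock: 7.0
eef_pos: [402.0, 140.6, 215.2]
tool_rot: [179.9, 0.1, -19.6]
wrist_force: [0.5, -0.6, -2.4]
opening: 0.526
grip_force: 71.9
```

Emit:
{"api": "play_rows", "payload": {"slide": [[-0.33,-0.88,0],[-0.33,-0.88,0],[-0.16,-0.44,0],[0,0,0],[0,0,0],[0,0,0],[0,0,0],[0,0,0],[0,0,0]], "twist": [[0,0,0],[0,0,0],[0,0,0],[0,0,-0.036],[0,0,-0.036],[0,0,-0.036],[0,0,0],[0,0,0],[0,0,0]]}}

```text
clock: 7.9
eef_pos: [401.7, 200.6, 215.6]
tool_rot: [180.0, 0.1, -0.3]
wrist_force: [0.4, -0.1, -2.0]
opening: 0.525
grip_force: 71.8
```

Run:
```python
from h import *
np.set_printoptions(precision=1,suppress=True)
s=ctrl.state();T=pose(s);print(s['clock'],s['eef_pos'],s['tool_rot'],s['joint_positions'],s['grip_force'])
im=ctrl.snapshot("wrist");cv2.imwrite("pics/w3.png",im[:,:,::-1])
```

```text
7.9 [401.7 200.6 215.6] [180.    0.1  -0.3] [ -30.    15.3   -4.9  117.8    1.7   47.1 -126.2] 71.78508996963501
```

View pics/w3.png

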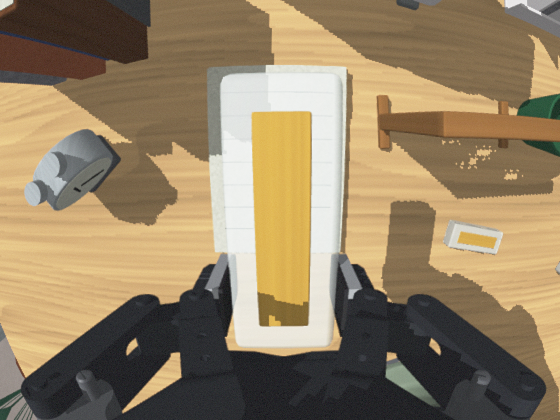

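Wrist view: the sheet stack runs from columns 208 to 347 and rows 67 to 251, seen beneath the bar. The clock is at (70,170).

Run:
```python
from h import *
np.set_printoptions(precision=1,suppress=True)
s=ctrl.state();T=pose(s);w=ctrl.camera_params("wrist")
k=cast(w,[[208,67],[347,67],[345,251],[215,252]],12,T);print(k,k.mean(0),[np.linalg.norm(k[i]-k[i-1]) for i in range(4)])
k=cast(w,[[252,112],[311,112],[308,325],[258,325]],s['eef_pos'][2]+24,T);print("plate",k,k.mean(0))
```

```text
[[534.6 278.8  12. ]
 [533.1 131.8  12. ]
 [326.7 128.3  12. ]
 [326.2 279.8  12. ]] [430.1 204.7  12. ] [np.float64(208.38330605985539), np.float64(147.07363874738067), np.float64(206.3549686784295), np.float64(151.5676733707877)]
plate [[476.1 210.9 239.8]
 [476.  189.8 239.8]
 [387.4 189.3 239.8]
 [387.5 211.2 239.8]] [431.7 200.3 239.8]
```

Emit:
{"api": "play_rows", "payload": {"slide": [[0,-0.2,0.5],[0,0,0.8],[0,0,0.8],[0,0,0.8],[0,0,0.8],[0,0,0.8],[0,0,0.8],[0,0,0.6],[0,0,0.3],[0,0,0.2],[0,0,0.1],[0,0,0]], "twist": [[0,0,0],[0,0,0],[0,0,0],[0,0,0],[0,0,0],[0,0,0],[0,0,0],[0,0,0],[0,0,0],[0,0,0],[0,0,0],[0,0,0]]}}

```text
clock: 9.15
eef_pos: [401.9, 206.9, 21.3]
tool_rot: [-180.0, 0.0, -0.2]
wrist_force: [0.2, -0.1, -1.7]
opening: 0.526
grip_force: 72.0
```

Emit:
{"api": "play_rows", "payload": {"slide": [[0,0,0.05],[0,0,0.03],[0,0,0],[0,0,0]], "twist": [[0,0,0],[0,0,0],[0,0,0],[0,0,0]]}}

```text
clock: 9.55
eef_pos: [401.7, 206.8, 18.8]
tool_rot: [-180.0, 0.0, -0.1]
wrist_force: [0.8, 0.4, -1.9]
opening: 0.526
grip_force: 72.0
```

Emit:
{"api": "play_rows", "payload": {"slide": [[0,0,0.04],[0,0,0.03],[0,0,0.02],[0,0,0],[0,0,0]], "twist": [[0,0,0],[0,0,0],[0,0,0],[0,0,0],[0,0,0]]}}

```text
clock: 10.05
eef_pos: [401.6, 206.7, 16.0]
tool_rot: [180.0, 0.1, -0.1]
wrist_force: [-1.8, -0.5, 5.2]
opening: 0.52
grip_force: 72.6
```

Emit:
{"api": "play_rows", "payload": {"slide": [[0,0,0],[0,0,0],[0,0,0],[0,0,0],[0,0,0],[0,0,0],[0,0,0],[0,0,0],[0,0,0],[0,0,0]], "twist": [[0,0,0],[0,0,0],[0,0,0],[0,0,0],[0,0,0],[0,0,0],[0,0,0],[0,0,0],[0,0,0],[0,0,0]], "fingers": 95}}

```text
clock: 11.05
eef_pos: [401.7, 206.7, 15.9]
tool_rot: [180.0, 0.1, -0.1]
wrist_force: [-0.1, 0.8, -0.4]
opening: 0.95
grip_force: 0.0
```

Emit:
{"api": "play_rows", "payload": {"slide": [[0,0,-0.3],[0,0,-0.9],[0,0,-1],[0,0,-1],[0,0,-1],[0,0,-1],[0,0,-1],[0,0,-1],[0,0,-1],[0,0,-1],[0,0,-1],[0,0,-1]], "twist": [[0,0,0],[0,0,0],[0,0,0],[0,0,0],[0,0,0],[0,0,0],[0,0,0],[0,0,0],[0,0,0],[0,0,0],[0,0,0],[0,0,0]]}}

```text
clock: 12.25
eef_pos: [401.4, 206.4, 353.9]
tool_rot: [-180.0, 0.0, -0.1]
wrist_force: [0.8, 0.6, -0.1]
opening: 0.948
grip_force: 0.0
```

Run:
```python
from h import *
np.set_printoptions(precision=1,suppress=True)
s=ctrl.state();T=pose(s);print(s['clock'],s['eef_pos'],s['tool_rot'],s['joint_positions'])
w=ctrl.camera_params("wrist")
im=ctrl.snapshot("wrist")[:,:,::-1];cv2.imwrite("pics/w4.png",im)
h=cv2.cvtColor(im,cv2.COLOR_BGR2HSV)
y=cv2.inRange(h,(18,150,90),(32,255,255))
for c in sorted(cv2.findContours(y,0,1)[0],key=cv2.contourArea)[-3:]:
    print("yellow",cv2.minAreaRect(np.float32(cast(w,c[:,0],40,T)[:,:2])))
```

```text
12.25 [401.4 206.4 353.9] [-180.     0.    -0.1] [ -30.     6.7   -5.2  106.3    0.6   67.  -125.6]
yellow ((305.6081237792969, -260.19189453125), (7.49696683883667, 54.99554443359375), 58.98539733886719)
yellow ((343.5853576660156, -36.82111358642578), (55.88334655761719, 11.432472229003906), 80.66116333007812)
yellow ((430.5829772949219, 206.53384399414062), (18.301755905151367, 86.4876708984375), 89.9961929321289)
```

View pics/w4.png

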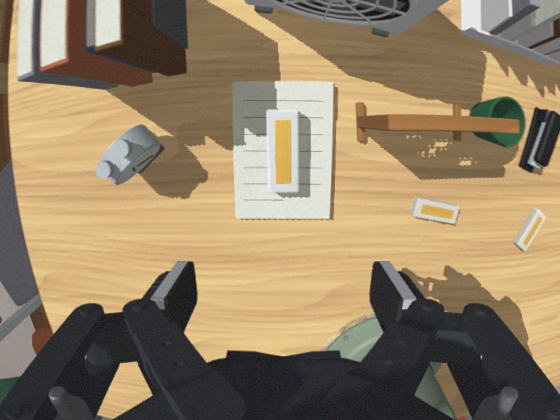

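The paperweight lies centred at (431,207), aligned with the stack; cup, stapler, abacus and clock are in place. Next, to the fan with the fingers shut and turned 81°.

Emit:
{"api": "play_rows", "payload": {"slide": [[0.44,0.13,0],[0.89,0.27,0],[0.89,0.27,0],[0.89,0.27,0],[0.89,0.27,0],[0.89,0.27,0],[0.89,0.27,0],[0.89,0.27,0],[0.89,0.27,0],[0.89,0.27,0],[0.44,0.13,0],[0,0,0]], "twist": [[0,0,0],[0,0,0],[0,0,0],[0,0,0],[0,0,0],[0,0,0],[0,0,0],[0,0,0],[0,0,0],[0,0,0],[0,0,0],[0,0,0]], "fingers": 0}}

```text
clock: 13.5
eef_pos: [669.6, 123.7, 349.9]
tool_rot: [179.9, 0.2, -0.2]
wrist_force: [-0.7, -0.2, -0.0]
opening: 0.003
grip_force: 0.0
```

Emit:
{"api": "play_rows", "payload": {"slide": [[0,0,0],[0,0,0],[0,0,0],[0,0,0],[0,0,0],[0,0,0],[0,0,0],[0,0,0],[0,0,0],[0,0,0],[0,0,0],[0,0,0]], "twist": [[0,0,-0.045],[0,0,-0.045],[0,0,-0.045],[0,0,-0.045],[0,0,-0.045],[0,0,-0.045],[0,0,-0.045],[0,0,-0.045],[0,0,-0.045],[0,0,-0.045],[0,0,0],[0,0,0]]}}

```text
clock: 14.7
eef_pos: [668.2, 125.2, 351.4]
tool_rot: [-179.9, 0.0, 80.6]
wrist_force: [-0.7, 0.8, -0.3]
opening: 0.002
grip_force: 0.0
```

Run:
```python
from h import *
np.set_printoptions(precision=1,suppress=True)
s=ctrl.state();print(s['clock'],s['eef_pos'],s['tool_rot'],s['joint_positions'])
im=ctrl.snapshot("wrist")[:,:,::-1];cv2.imwrite("pics/w5.png",im)
```

```text
14.7 [668.2 125.2 351.4] [-179.9    0.    80.6] [ -6.1  31.1 -16.1  72.3   8.4  77.8 -31.2]
```

View pics/w5.png

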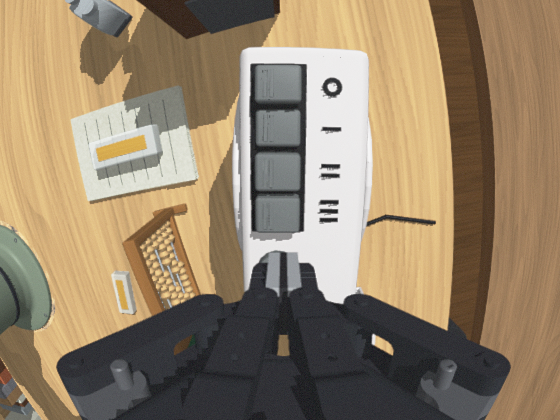

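Wrist view: keys at (279,84) off, (278,127) low, (277,172) medium and (279,213) full, with the three bars at (328,212) beside the last one.

Run:
```python
from h import *
np.set_printoptions(precision=1,suppress=True)
s=ctrl.state();T=pose(s);w=ctrl.camera_params("wrist")
k=cast(w,[[256,195],[302,195],[304,232],[256,232]],243,T);m=k.mean(0);print(k,m,[np.linalg.norm(k[i]-k[i-1]) for i in range(4)])
q=cast(w,[[279,84],[278,127],[277,172],[279,213]],243,T);print(q)
print("deck top edge/corner",cast(w,[[241,50],[366,52]],225,T))
for n in (m,):print("tool",np.linalg.inv(T)@np.r_[n,1])
```

```text
[[650.2 140.7 243. ]
 [686.  134.7 243. ]
 [683.1 103.9 243. ]
 [644.4 110.2 243. ]] [665.9 122.4 243. ] [np.float64(30.965615684341117), np.float64(36.35674773987053), np.float64(30.99298962668149), np.float64(39.20417501667761)]
[[682.4 223.  243. ]
 [676.2 190.3 243. ]
 [669.6 156.  243. ]
 [665.7 123.1 243. ]]
deck top edge/corner [[656.7 259.5 225. ]
 [758.4 243.1 225. ]]
tool [ -3.2  -1.7 108.5   1. ]
```

Emit:
{"api": "play_rows", "payload": {"slide": [[-0.03,-0.03,0.8],[0,0,0.8],[0,0,0.8],[0,0,0.6],[0,0,0.3],[0,0,0.1],[0,0,0],[0,0,0]], "twist": [[0,0,0],[0,0,0],[0,0,0],[0,0,0],[0,0,0],[0,0,0],[0,0,0],[0,0,0]]}}

```text
clock: 15.55
eef_pos: [667.8, 124.8, 250.7]
tool_rot: [180.0, -0.0, 80.8]
wrist_force: [-0.5, -0.6, 0.6]
opening: -0.001
grip_force: 0.0
```

Emit:
{"api": "play_rows", "payload": {"slide": [[0,0,0.1],[0,0,0.1],[0,0,0.1],[0,0,0.1],[0,0,0],[0,0,0]], "twist": [[0,0,0],[0,0,0],[0,0,0],[0,0,0],[0,0,0],[0,0,0]]}}

```text
clock: 16.15
eef_pos: [667.4, 124.6, 237.6]
tool_rot: [-179.9, 0.0, 80.9]
wrist_force: [0.8, 0.2, 2.0]
opening: -0.001
grip_force: 0.9
```

Contact at about 2 N. I'll press on towards the hard stop.

Emit:
{"api": "play_rows", "payload": {"slide": [[0,0,0.06],[0,0,0.06],[0,0,0.06],[0,0,0.06],[0,0,0.03],[0,0,0],[0,0,0]], "twist": [[0,0,0],[0,0,0],[0,0,0],[0,0,0],[0,0,0],[0,0,0],[0,0,0]]}}

```text
clock: 16.85
eef_pos: [667.5, 124.7, 230.6]
tool_rot: [-180.0, -0.0, 80.9]
wrist_force: [-3.4, -1.0, 14.1]
opening: -0.002
grip_force: 7.1
```

Emit:
{"api": "play_rows", "payload": {"slide": [[0,0,0.03],[0,0,0],[0,0,-0.2],[0,0,-0.4],[0,0,-0.8],[0,0,-0.8],[0,0,-0.8],[0,0,-0.8],[0,0,-0.4],[0,0,0],[0,0,0]], "twist": [[0,0,0],[0,0,0],[0,0,0],[0,0,0],[0,0,0],[0,0,0],[0,0,0],[0,0,0],[0,0,0],[0,0,0],[0,0,0]]}}

```text
clock: 17.95
eef_pos: [667.2, 124.6, 353.7]
tool_rot: [-179.9, 0.0, 80.9]
wrist_force: [0.3, 0.1, -0.0]
opening: -0.001
grip_force: 0.0
```

Run:
```python
from h import *
np.set_printoptions(precision=1,suppress=True)
s=ctrl.state();print(s['clock'],s['eef_pos'],s['wrist_force'])
a=cv2.imread("pics/w5.png")[40:250,180:400];im=ctrl.snapshot("wrist")[:,:,::-1];b=im[40:250,180:400]
c=ctrl.snapshot("side")[:,:,::-1]
s0=cv2.imread("pics/side0.png")[115:215,250:350];
f=lambda i:cv2.resize(i,(390,290),interpolation=cv2.INTER_CUBIC)
cv2.imwrite("pics/cmp.png",np.vstack([np.hstack([f(a),f(b)]),np.hstack([f(s0),f(c[115:215,250:350])])]))
```

```text
17.95 [667.2 124.6 353.7] [ 0.3  0.1 -0. ]
```

View pics/cmp.png

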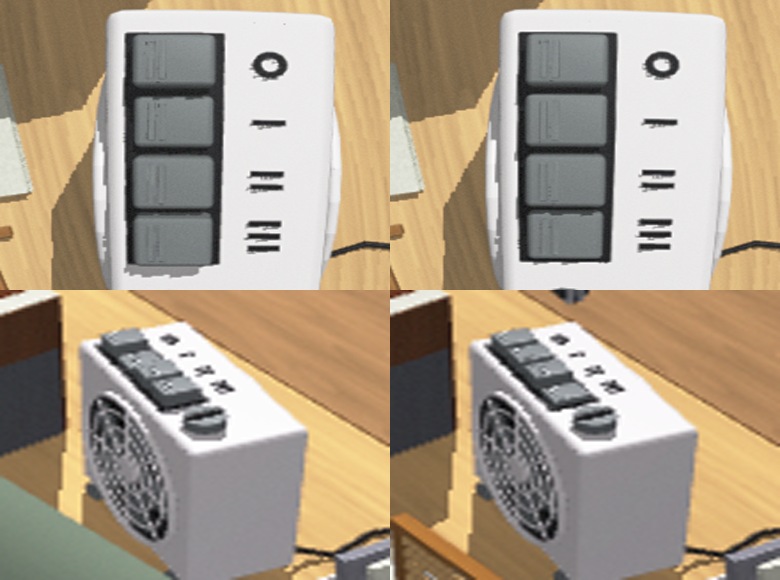

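In the before/after crops, the low key that was sunk before (left, at (173,120)) is now up. The full key (right, at (566,236)) is sunk and its shadow on the deck is gone, and the other three keys are up. Handing in.

```bash
python3 -c "
from cell import ctrl
print(ctrl.sign_off())"
```

```text
the job is handed in; nothing more can be done
None
```

The job is handed in at about 18 s: in my last camera views the paperweight lay flat, centred and lengthwise on the stack, the full-speed key stayed down with the other three up, and the cup, stapler, abacus and clock looked unmoved; the hand-in returned no verdict.

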